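# Set a refilled pill dispenser to its start dose with the thumbwheel

## Task

The round pill dispenser has just been refilled: bring its red start dose under the black-framed dose window by flicking the teeth of the blue thumbwheel with a fingertip, in the direction of the arrow on the lid, one click at a time and letting the wheel settle in each click, and stop there without running past it. Do not lift, tip or shove the dispenser about, leave the other things on the counter where they are, and take the hand away at the end.

Things in the scene. Friction and masses are not known exactly. Their poses are not given: they have to be found in the camera images.
- dispenser: round pill dispenser, loose on rubber feet, 1.3 to 1.7 kg; origin on the wheel's upright axis at the underside, z up, +x to the dose window. White base: radius 84 mm, top at 34 mm. Clear lid over the blue 14-cup wheel: radius 79 mm, top at 65 mm (lock and bridge 74 mm). White wall, outer radius 111 mm, 66 mm high, round the half with positive x; on the -x half the wheel's teeth are bare
- wheel (a joint): thumbwheel angle in rad, growing with the arrow (anticlockwise from above); 0 = red dose under the window. A sprung catch holds every multiple of 0.449 (one click); 3 N on a tooth takes it over the hump half-way (0.22 rad), then it falls into the next click by itself; pushed less, it falls back. Starts at rest 2 to 4 clicks short (about -0.90, -1.35 or -1.80); end stops -2.69 and +1.80
- red_dose (a point): middle of the red dose cup, which turns with the wheel: 62 mm from the axis, 50 mm above the counter. The only red cup (the others are white with pills inside, blue walls); its tooth and outer wall are red too
- dose_window (a point): middle of the black-framed window (56 mm long, 35 mm wide inside), fixed on the lid: 62 mm from the axis along the dispenser's +x, 68 mm above the counter
- thumb_side (a point): middle of the bare rim, fixed to the dispenser: 93 mm from the axis along its -x, 49 mm high. 14 teeth, from radius 81 to 98.5 mm, 11 mm wide, heights 38 to 60 mm, 30 mm gaps; bare over 170 degrees centred on -x, with only the counter before and below them. At rest in a click a tooth stands at -x and every 25.7 degrees from it. Turning with the arrow, teeth here travel to the dispenser's -y
- arrow_head (a point): head of the black curved arrow on the clear lid, fixed: 56 mm from the axis, 66 mm above the counter; the arrow runs anticlockwise seen from above, the way to turn the wheel
- cup_left: white medicine cup, 42 mm across, 36 mm tall, beside the dispenser's +y side; origin under its middle
- cup_right: yellow medicine cup, 42 mm across, 36 mm tall, beside the dispenser's -y side; origin under its middle
- tablet_bottle: amber tablet jar with white cap, 48 mm across, 82 mm tall; origin under its middle
- tape_roll: roll of blue tape lying flat, 60 mm across, 25 mm tall; origin under its middle
- dressing_pack: small white and green dressing carton, 70 x 100 x 50 mm; origin under its middle
- marker: flat white marker with pink cap, 110 x 17 x 14 mm, lying; origin under its middle

How it is judged:
By the outcome, as a careful person would: the job done as asked, in the order asked, and still so for the second after the job is handed in, with the robot touching nothing.
It also fails if it takes over 61 s, if anything falls off the work surface, if the arm or the gripper's body presses on something with over 40 N, if the wrist force passes 120 N, or if a joint passes its speed limit or range.

## Robot

A 6-joint arm with a two-finger parallel gripper is mounted at the origin on the work surface. World frame = base frame: x ahead of the robot, y to its left, z up, the work surface at z = 0. Lengths are in m, angles in rad, forces in N, time in s.
With the tool pointing down it reaches from about 0.375 to 0.975 m from the base axis. Payload 3.8 kg.
Tool frame: the origin (TCP) lies on the centre line of the jaws, within the pads' length; the fingertips stand 14 mm ahead of it and the grasp point (between the pads) lies 5 mm behind it; x points along the fingers, y is the direction in which the jaws open and shut, and the axes are right-handed (so a half turn about x gives the same grasp; the last joint's range is limited). The gripper opens to 85 mm and grips with 20 to 120 N. Pads are 22 mm wide; open, the fingers measure 114 mm over their backs; the gripper's body (76 mm by 85 mm) begins 54 mm behind the grasp point. The pads swing forward as they close: fully open they stand 13 mm farther back than shut.
Start: joints at [1.099, 0.264, 1.604, -0, 1.274, -0.037], TCP at [0.284, 0.612, 0.245] pointing down, gripper open.
Joint ranges: [-2.63, 2.63], [-0.94, 2.18], [0.31, 2.57], [-1.31, 4.45], [0, 2.66], [-2.55, 2.55]. Speed limits (rad/s): [2.57, 2.57, 3.14, 3.14, 3.14, 3.14].

## Interface

Orientations are given as a rotation vector (axis times angle).
In Python, from workcell import bot gives the robot as it stands.
- The arm moves only by the shell command python3 -m creep 'ROWS' [FORCE]. ROWS is JSON, a list of rows, each an object with "grip": the finger opening in cm, from 0 to 8.54; "dp": the shift along the tool's x, y, z in cm, a list of three; "rotation": the turn, a rotation vector about the tool's x, y, z in rad, a list of three. A call has 1 to 5 rows; each row is the pose to reach, as a shift and turn from the pose commanded when the call began, along the tool's axes at that moment; what a row does not reach only later rows make up. A row lasts 1/12 s, in which the tool goes at most 41.7 mm and 7.16 degrees, less where a joint would pass 70% of its speed; a pose out of reach is approached as far as the arm can. A call with a gripper value outside its range is refused whole. The fingers move at their own pace and stop on an object; FORCE is the grip in N (left out, the last holds). Time passes only in rows, so rows that repeat a pose let the fingers close. It gives the time, the measured TCP pose, the force and the opening at its end, in the units of the state.
- bot.read_state(): the state, without advancing time (a new reading comes with each control period).
- bot.read_camera(name): name is "side" or "top"; returns (picture, depth): 420x560x3 uint8, red, green, blue; 420x560 float32, m along the optical axis (not along the pixel's ray), 0 where there is no reading.
- bot.get_calibration(name): a dict with "fx", "fy", "cx", "cy" (pixels), "dist" ([k1, k2, p1, p2, k3] as OpenCV has them; the pictures are not rectified), "rvec" (rotation vector, rad) and "tvec" (3), from world to camera coordinates, as OpenCV has them. Camera axes: x right, y down, z forward; pixel columns grow to the right and rows downward; lengths in m; the calibration is good to about 2 mm. A picture is of the moment at which its call begins. get_calibration takes no time and is no camera call.
- bot.finish_job(): hands the job in, once; it reports no verdict.
The state is a dict: "time": time; "q": joint angles; "joint_vel": joint speeds; "joint_torque": joint torques, N m; "tool_pos": TCP position; "tcp_rot": TCP orientation; "wrist_force": force on the tool from outside, world axes, zero at the start; "torque": the same for the moment, N m; "width": opening from 0.0 (shut) to 1.0 (fully open).
Only numpy, scipy, OpenCV 4.12 (cv2) and the standard library are available. Lean on these libraries where they do the work, as an engineer would, in place of code of your own. Each camera call takes 0.05 s, during which the arm holds its last target.

## Working session

There is one attempt and no reset: what is moved stays moved. The work goes in short steps, Python scripts to look and compute and a shell command to move; the robot and the scene stay as the last step left them, time stands still between calls to the robot, and variables do not carry over. Pictures are saved under pics/ and viewed, and the job is handed in when it is done.

```bash
mkdir -p pics; python3 - <<'E'
from workcell import bot
import cv2,numpy as np
for n in("top","side"):
    p,d=bot.read_camera(n); cv2.imwrite(f"pics/{n}0.png",p[:,:,::-1]); np.savez(f"{n}0.npz",p=p,d=d)
    print(n,bot.get_calibration(n))
print(bot.read_state())
E
```

```text
top {'fx': 443.737497824061, 'fy': 443.737497824061, 'cx': 281.38001541077466, 'cy': 208.35844176343463, 'dist': array([-0.07381508,  0.        ,  0.        ,  0.        ,  0.        ]), 'rvec': array([ 2.1582511 , -2.12474186,  0.13848375]), 'tvec': array([0.00920178, 0.58696493, 1.03267611])}
side {'fx': 507.4895235222168, 'fy': 507.4895235222168, 'cx': 277.49781636294585, 'cy': 213.8425307856633, 'dist': array([-0.10065445,  0.        ,  0.        ,  0.        ,  0.        ]), 'rvec': array([ 2.27840551, -0.54597088,  0.25606994]), 'tvec': array([-0.50520906,  0.21330561,  1.03151238])}
{'time': 0.1, 'q': array([ 1.09909971e+00,  2.64705249e-01,  1.60523843e+00, -6.18463969e-05,
        1.27371813e+00, -3.69027772e-02]), 'joint_vel': array([ 5.03253948e-05, -2.01523874e-03, -1.98378117e-03, -1.08795755e-03,
        5.88976769e-04, -1.87855028e-03]), 'joint_torque': array([ 6.22368425e-04, -5.16706324e+01, -3.68587804e+01,  8.69053360e-05,
        6.29328439e-03, -2.35675748e-05]), 'tool_pos': array([0.28405698, 0.61161726, 0.24406748]), 'tcp_rot': array([ 0.33941138,  1.54423176, -0.34260118]), 'wrist_force': array([0.0301752 , 0.12542856, 0.28136672]), 'torque': array([ 0.0345058 , -0.00631637,  0.00113322]), 'width': 1.0079511305748665}
```

View pics/top0.png

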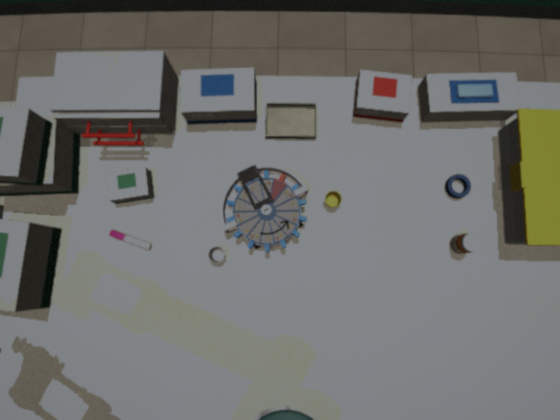

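View pics/side0.png

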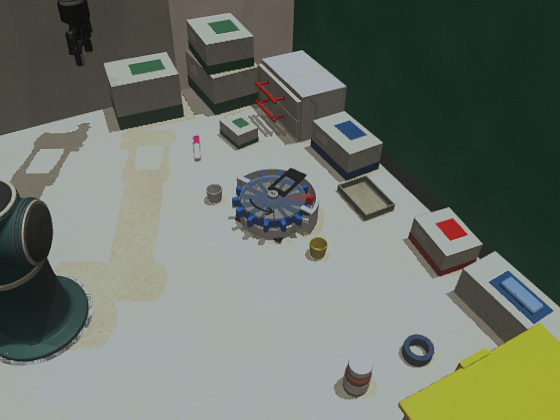

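```bash
cat > h.py <<'E'
from workcell import bot
import cv2,numpy as np
from scipy.spatial.transform import Rotation as R
def cal(n):
    c=bot.get_calibration(n);K=np.array([[c['fx'],0,c['cx']],[0,c['fy'],c['cy']],[0,0,1]]);return c,K
def ray(n,px,z):
    c,K=cal(n);u=cv2.undistortPoints(np.array([px],float).reshape(-1,1,2),K,c['dist']).reshape(-1,2)
    Rm=R.from_rotvec(c['rvec']).as_matrix();o=-Rm.T@c['tvec']
    d=np.c_[u,np.ones(len(u))]@Rm
    return o+d*((z-o[2])/d[:,2])[:,None]
def proj(n,P):
    c,K=cal(n);return cv2.projectPoints(np.array(P,float).reshape(-1,1,3),c['rvec'],c['tvec'],K,c['dist'])[0].reshape(-1,2)
def cloud(n,p,d):
    c,K=cal(n);v,u=np.mgrid[:d.shape[0],:d.shape[1]]
    w=cv2.undistortPoints(np.c_[u.ravel(),v.ravel()].astype(float).reshape(-1,1,2),K,c['dist']).reshape(-1,2)
    P=np.c_[w,np.ones(len(w))]*d.ravel()[:,None]
    Rm=R.from_rotvec(c['rvec']).as_matrix()
    return ((P-c['tvec'])@Rm).reshape(*d.shape,3)
def zoom(p,x0,y0,x1,y1,f,name):
    cv2.imwrite(name,cv2.resize(p[y0:y1,x0:x1,::-1],None,fx=f,fy=f,interpolation=cv2.INTER_CUBIC))
E
python3 - <<'E'
from h import *
for n,b in(("top",(205,150,345,270)),("side",(190,150,340,265))):
    z=np.load(n+"0.npz");p=z['p'];d=z['d'];zoom(p,*b,5,f"pics/{n}z.png")
    C=cloud(n,p,d)
    hsv=cv2.cvtColor(p,cv2.COLOR_RGB2HSV)
    roi=np.zeros(p.shape[:2],bool);roi[b[1]:b[3],b[0]:b[2]]=1
    red=roi&((hsv[...,0]<6)|(hsv[...,0]>174))&(hsv[...,1]>140)&(hsv[...,2]>90)
    blue=roi&(abs(hsv[...,0].astype(int)-107)<10)&(hsv[...,1]>140)&(hsv[...,2]>90)
    print(n,red.sum(),C[red].mean(0),blue.sum())
    # circle fit on blue tooth pix
    P=ray(n,np.argwhere(blue)[:,::-1],.055)
    from scipy.optimize import least_squares
    r=least_squares(lambda s:np.hypot(P[:,0]-s[0],P[:,1]-s[1])-.090,P[:,:2].mean(0),loss='soft_l1',f_scale=.005);print(r.x)
    Rr=ray(n,np.argwhere(red)[:,::-1],.058)[:,:2]-r.x; 
    print('red ang',np.degrees(np.arctan2(*Rr.mean(0)[::-1])),np.hypot(*Rr.T).min(),np.hypot(*Rr.T).max())
    blk=roi&(p.max(2)<40); B=ray(n,np.argwhere(blk)[:,::-1],.070)[:,:2]-r.x
    k=np.hypot(*B.T)<.1;print('black',k.sum())
    h=C[...,2];dd=roi&(h>.03)&(h<.08);print(np.median(C[dd],0), C[dd].min(0),C[dd].max(0))
E
```

```text
top 7 [0.65940393 0.01751794 0.06127459] 14
[0.58378411 0.05204093]
red ang -24.308509609413107 0.0787735646219145 0.09196660690790974
black 39
[0.59030109 0.05898946 0.06531044] [ 0.4525514  -0.1267794   0.03003566] [0.69116935 0.1939126  0.07898999]
side 32 [0.66042187 0.01658043 0.05893996] 286
[0.58547187 0.05962486]
red ang -29.155750506134797 0.07841842207746676 0.09570254134417361
black 264
[0.58830462 0.04554577 0.06366419] [ 0.4553814  -0.12844797  0.03004437] [0.82233859 0.19577299 0.07765887]
```

```bash
python3 - <<'E'
import json
E
echo
```

```text
(no output)
```

View pics/topz.png

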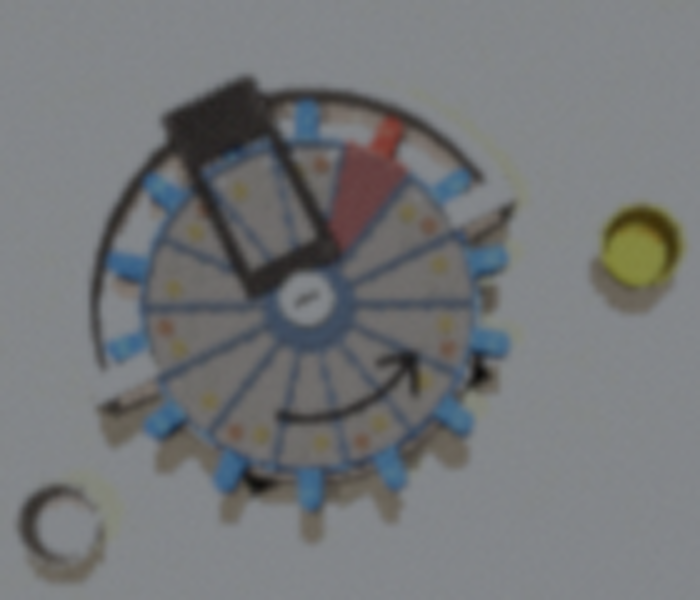

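View pics/sidez.png

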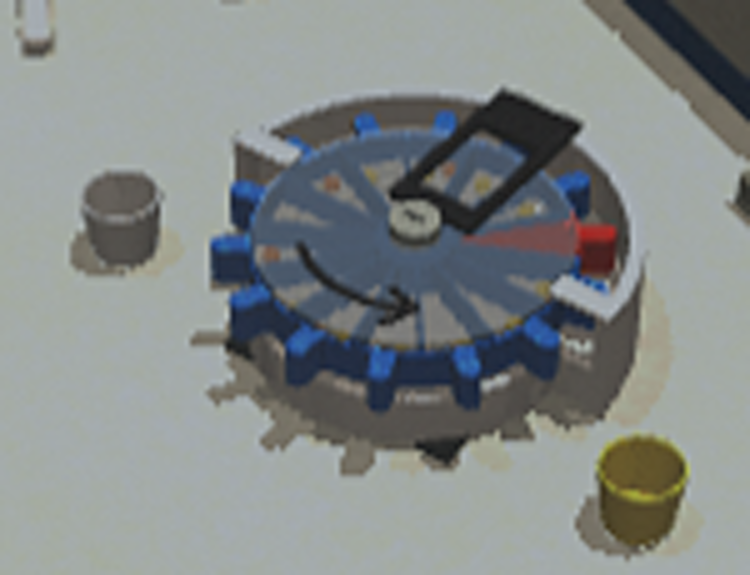

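```bash
python3 - <<'E'
from h import *
T=lambda a:np.array(a,float)/5+np.array([205,150])-.4
hub=ray("top",T([[305,297]]),.074)[0];win=ray("top",T([[208,168],[268,138],[313,240],[250,270]]),.069).mean(0)
teeth=T([[307,120],[388,137],[455,185],[490,260],[490,342],[455,418],[391,470],[311,490],[230,473],[163,422],[126,347],[125,265],[160,190]])
P=ray("top",teeth,.06)[:,:2]
print(hub,win)
from scipy.optimize import least_squares
r=least_squares(lambda s:np.hypot(P[:,0]-s[0],P[:,1]-s[1])-s[2],[.58,.05,.09]).x;print('circ',r)
a=np.degrees(np.arctan2(P[:,1]-r[1],P[:,0]-r[0]));print(a.round(1)); print(np.mod(a,360/14).round(1))
w=win[:2]-r[:2];print('win',np.degrees(np.arctan2(w[1],w[0])),np.hypot(*w))
S=lambda a:np.array(a,float)/5+np.array([190,150])-.4
print('side hub',ray("side",S([[415,215]]),.074)); 
# cups
print('cupL',ray("top",T([[65,525]]),.036),'cupR',ray("top",T([[641,248]]),.036))
E
```

```text
[0.58008467 0.05497011 0.074     ] [0.62519795 0.07773872 0.069     ]
circ [0.57969404 0.05434118 0.08918948]
[   1.5  -24.6  -50.3  -76.1 -101.6 -127.5 -152.7 -177.8  156.9  130.9
  104.9   79.3   53.6]
[1.5 1.1 1.1 1.1 1.2 1.1 1.6 2.2 2.6 2.4 2.1 2.2 2.2]
win 27.211649969239595 0.05116689281810642
side hub [[0.58168207 0.05297543 0.074     ]]
cupL [[0.47280692 0.17024677 0.036     ]] cupR [[ 0.61203334 -0.10668857  0.036     ]]
```

```bash
cat > go.py <<'E'
import sys
from h import *
def tgt(ang,r,z,flip=False):
    a=np.radians(ang);c=np.array([.580,.0543])
    p=np.r_[c+r*np.array([np.cos(a),np.sin(a)]),z]
    x=np.array([0,0,-1.]);t=np.array([-np.sin(a),np.cos(a),0])
    if flip:t=-t
    return p,np.c_[x,np.cross(t,x),t]
if __name__=="__main__":
    ang,r,z=map(float,sys.argv[1:4]);s=bot.read_state();Rm=R.from_rotvec(s['tcp_rot']).as_matrix()
    print('t',s['time'],'pos',s['tool_pos'].round(4),'F',s['wrist_force'].round(1),'w',round(s['width'],2),'q',s['q'].round(2))
    print('axes y',Rm[:,1].round(3),'z',Rm[:,2].round(3),'x',Rm[:,0].round(3))
    d=s['tool_pos'][:2]-[.580,.0543];print('polar',np.degrees(np.arctan2(d[1],d[0]))%360,np.hypot(*d))
    for f in(0,1):
        p,G=tgt(ang,r,z,f)
        print('flip',f,'dp cm',(Rm.T@(p-s['tool_pos'])*100).round(2),'rot',R.from_matrix(Rm.T@G).as_rotvec().round(3))
E
python3 go.py 194.5 .14 .2
```

```text
t 0.1 pos [0.2841 0.6116 0.2441] F [0.  0.1 0.3] w 1.01 q [ 1.1   0.26  1.61 -0.    1.27 -0.04]
axes y [ 0.421  0.907 -0.002] z [ 0.907 -0.421 -0.   ] x [-0.001 -0.002 -1.   ]
polar 117.96890796194003 0.6310188575078391
flip 0 dp cm [  4.5  -46.96  39.5 ] rot [0.883 0.001 0.002]
flip 1 dp cm [  4.5  -46.96  39.5 ] rot [-2.259e+00 -2.000e-03  1.000e-03]
```

```bash
python3 -m creep '[{"grip":0,"dp":[0,-3,2.5],"rotation":[0.06,0,0]},{"grip":0,"dp":[0.3,-6,5],"rotation":[0.12,0,0]},{"grip":0,"dp":[0.6,-9,7.5],"rotation":[0.18,0,0]},{"grip":0,"dp":[0.9,-12,10],"rotation":[0.24,0,0]},{"grip":0,"dp":[1.2,-15,12.5],"rotation":[0.3,0,0]}]' 40; python3 go.py 194.5 .14 .2
```

```text
time: 0.52
tool_pos: [0.3343, 0.4216, 0.2325]
tcp_rot: [0.576, 1.493, -0.577]
wrist_force: [1.6, -0.1, 0.1]
width: 0.303
t 0.5167 pos [0.3343 0.4216 0.2325] F [ 1.6 -0.1  0.1] w 0.3 q [ 0.85  0.01  1.91 -0.    1.22  0.02]
axes y [ 0.672  0.74  -0.001] z [ 0.74  -0.672  0.   ] x [-0.001 -0.001 -1.   ]
polar 123.78182158849239 0.44187327819246397
flip 0 dp cm [  3.28 -22.38  35.2 ] rot [0.581 0.    0.001]
flip 1 dp cm [  3.28 -22.38  35.2 ] rot [-2.561e+00 -1.000e-03  1.000e-03]
```

```bash
python3 -m creep '[{"grip":0,"dp":[0.4,-2,3.2],"rotation":[0.06,0,0]},{"grip":0,"dp":[0.8,-4,6.4],"rotation":[0.12,0,0]},{"grip":0,"dp":[1.2,-6,9.6],"rotation":[0.18,0,0]},{"grip":0,"dp":[1.6,-8,12.8],"rotation":[0.24,0,0]},{"grip":0,"dp":[2,-10,16],"rotation":[0.3,0,0]}]'; python3 go.py 194.5 .14 .2
```

```text
time: 0.93
tool_pos: [0.3859, 0.2402, 0.2128]
tcp_rot: [0.808, 1.416, -0.808]
wrist_force: [0.9, 0.2, 0.3]
width: 0.003
t 0.9333 pos [0.3859 0.2402 0.2128] F [0.9 0.2 0.3] w 0.0 q [ 0.5  -0.14  2.09 -0.    1.19 -0.03]
axes y [ 0.861  0.509 -0.   ] z [ 0.509 -0.861  0.   ] x [-0. -0. -1.]
polar 136.23480445485097 0.2687042865584717
flip 0 dp cm [ 1.28 -6.2  22.  ] rot [0.28 0.   0.  ]
flip 1 dp cm [ 1.28 -6.2  22.  ] rot [-2.861 -0.     0.   ]
```

```bash
python3 -m creep '[{"grip":0,"dp":[0.2,-1.1,3.8],"rotation":[0.05,0,0]},{"grip":0,"dp":[0.4,-2.2,7.6],"rotation":[0.1,0,0]},{"grip":0,"dp":[0.6,-3.3,11.4],"rotation":[0.15,0,0]},{"grip":0,"dp":[0.8,-4.4,15.2],"rotation":[0.2,0,0]},{"grip":0,"dp":[1,-5.5,19],"rotation":[0.25,0,0]}]'; python3 go.py 194.5 .14 .12
```

```text
time: 1.35
tool_pos: [0.4356, 0.0487, 0.203]
tcp_rot: [0.998, 1.33, -0.998]
wrist_force: [2.0, 0.3, 0.1]
width: -0.003
t 1.35 pos [0.4356 0.0487 0.203 ] F [2.  0.3 0.1] w -0.0 q [ 0.05 -0.16  2.13  0.    1.17 -0.23]
axes y [0.96 0.28 0.  ] z [ 0.28 -0.96 -0.  ] x [ 0.  0. -1.]
polar 182.2192639550508 0.1444859327067242
flip 0 dp cm [8.3  0.02 3.08] rot [ 0.031 -0.    -0.   ]
flip 1 dp cm [8.3  0.02 3.08] rot [-3.111  0.    -0.   ]
```

```bash
python3 -m creep '[{"grip":0,"dp":[2,0,1.2],"rotation":[0.01,0,0]},{"grip":0,"dp":[5,0,2.2],"rotation":[0.03,0,0]},{"grip":0,"dp":[8,0,2.8],"rotation":[0.03,0,0]},{"grip":0,"dp":[8,0,2.8],"rotation":[0.03,0,0]}]'; python3 go.py 194.5 .14 .046; python3 - <<'E'
from h import *
for n,b in(("top",(195,150,355,290)),("side",(150,90,350,265))):
    p,d=bot.read_camera(n);zoom(p,*b,4,f"pics/{n}1.png")
E
```

```text
time: 1.68
tool_pos: [0.4389, 0.0224, 0.1175]
tcp_rot: [1.016, 1.328, -1.027]
wrist_force: [-1.6, 0.6, -0.9]
width: 0.006
t 1.6833 pos [0.4389 0.0224 0.1175] F [-1.6  0.6 -0.9] w 0.01 q [-0.01 -0.06  2.21 -0.    1.   -0.26]
axes y [ 0.968  0.251 -0.011] z [ 0.251 -0.968 -0.003] x [-0.011 -0.    -1.   ]
polar 192.72115806985153 0.1446449178360992
flip 0 dp cm [7.15 0.54 0.47] rot [ 0.001 -0.003  0.011]
flip 1 dp cm [7.15 0.54 0.47] rot [-3.141 -0.017 -0.004]
```

View pics/top1.png

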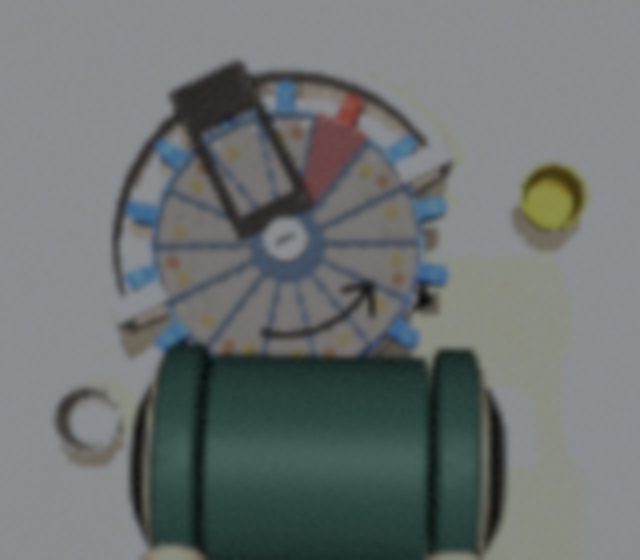

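View pics/side1.png

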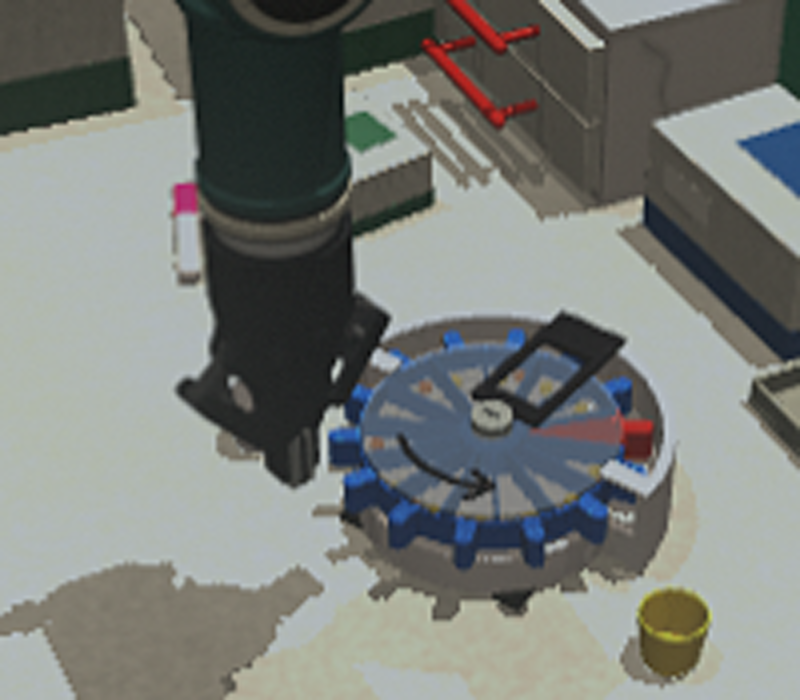

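```bash
python3 - <<'E'
from h import *
s=bot.read_state();Rm=R.from_rotvec(s['tcp_rot']).as_matrix()
p,d=bot.read_camera("side");C=cloud("side",p,d);Q=(C-s['tool_pos'])@Rm
m=(d>0)&(abs(Q[...,1])<.09)&(abs(Q[...,2])<.05)&(Q[...,0]<.03)&(Q[...,0]>-.16)&(p.max(2)<70)
q=Q[m]*1000
for lo in range(-120,30,8):
    k=(q[:,0]>=lo)&(q[:,0]<lo+8)
    if k.sum():print(lo,k.sum(),'y',np.percentile(q[k,1],[2,98]).round(),'z',np.percentile(q[k,2],[2,98]).round())
print(s['time'],s['tool_pos'],s['wrist_force'])
E
```

```text
-120 64 y [-36.  23.] z [-3. 39.]
-112 27 y [-37. -22.] z [-3. 14.]
-104 55 y [-41.  -8.] z [-5. 15.]
-96 121 y [-43.  37.] z [-3. 22.]
-88 140 y [-54.  52.] z [ 1. 23.]
-80 167 y [-60.  57.] z [-7. 20.]
-72 113 y [-53.  58.] z [ 4. 20.]
-64 101 y [-48.  52.] z [ 3. 20.]
-56 85 y [-41.  46.] z [-4. 18.]
-48 83 y [-37.  39.] z [-7. 15.]
-40 92 y [-30.  35.] z [-6. 16.]
-32 34 y [-23.  31.] z [ 6. 16.]
-24 28 y [-12.  10.] z [ 2. 14.]
-16 33 y [-13.  12.] z [-1. 15.]
-8 36 y [-13.  12.] z [-4. 14.]
0 30 y [-11.  12.] z [-2. 14.]
8 4 y [-5.  6.] z [ 8. 12.]
1.7833 [0.44226024 0.02365025 0.12221526] [ 0.02411948 -0.78433615  0.04752619]
```

```bash
python3 go.py 194.5 .135 .052
```

```text
t 1.8333 pos [0.4439 0.024  0.1238] F [ 0.8 -0.6  0.5] w -0.0 q [-0.   -0.06  2.2   0.    1.   -0.26]
axes y [ 0.967  0.253 -0.   ] z [ 0.253 -0.967 -0.   ] x [-0.  0. -1.]
polar 192.55976979046204 0.13946294015729857
flip 0 dp cm [7.18 0.44 0.48] rot [ 0.003 -0.     0.   ]
flip 1 dp cm [7.18 0.44 0.48] rot [-3.139e+00 -1.000e-03 -0.000e+00]
```

```bash
python3 -m creep '[{"grip":0,"dp":[2.5,0,0.5],"rotation":[0,0,0]},{"grip":0,"dp":[5,0,0.5],"rotation":[0,0,0]},{"grip":0,"dp":[7.2,0,0.5],"rotation":[0,0,0]},{"grip":0,"dp":[7.2,0,0.5],"rotation":[0,0,0]},{"grip":0,"dp":[7.2,0,0.5],"rotation":[0,0,0]}]'; python3 go.py 194.5 .102 .052;python3 - <<'E'
from h import *
p,d=bot.read_camera("side");zoom(p,150,90,350,265,4,"pics/side2.png")
E
```

```text
time: 2.25
tool_pos: [0.4454, 0.0195, 0.0522]
tcp_rot: [1.018, 1.32, -1.018]
wrist_force: [0.2, 0.1, 0.3]
width: -0.001
t 2.25 pos [0.4454 0.0195 0.0522] F [0.2 0.1 0.3] w -0.0 q [-0.01  0.05  2.25  0.    0.84 -0.27]
axes y [ 0.967  0.254 -0.   ] z [ 0.254 -0.967 -0.   ] x [-0.  0. -1.]
polar 194.49331399783802 0.13899780559642913
flip 0 dp cm [0.02 3.7  0.02] rot [ 0.004 -0.     0.   ]
flip 1 dp cm [0.02 3.7  0.02] rot [-3.138 -0.    -0.   ]
```

View pics/side2.png

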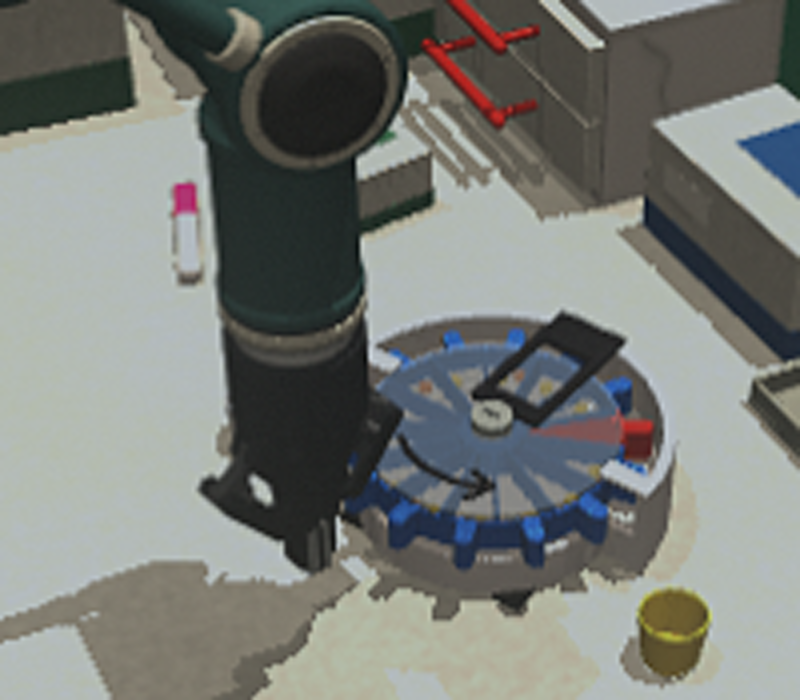

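```bash
python3 -m creep '[{"grip":0,"dp":[0,1.2,0],"rotation":[0,0,0]},{"grip":0,"dp":[0,2.2,0],"rotation":[0,0,0]},{"grip":0,"dp":[0,2.7,0],"rotation":[0,0,0]},{"grip":0,"dp":[0,2.7,0],"rotation":[0,0,0]}]'; python3 -m creep '[{"grip":0,"dp":[0,0.4,0],"rotation":[0,0,0]},{"grip":0,"dp":[0,0.8,0],"rotation":[0,0,0]},{"grip":0,"dp":[0,1,0],"rotation":[0,0,0]},{"grip":0,"dp":[0,1,0],"rotation":[0,0,0]}]'; python3 go.py 194.5 .102 .052;python3 - <<'E'
from h import *
p,d=bot.read_camera("side");zoom(p,150,90,350,265,4,"pics/side3.png")
E
```

```text
time: 2.63
tool_pos: [0.4745, 0.0261, 0.053]
tcp_rot: [1.02, 1.316, -1.015]
wrist_force: [0.4, -0.6, 0.1]
width: -0.002
time: 2.97
tool_pos: [0.4813, 0.0283, 0.0513]
tcp_rot: [1.019, 1.319, -1.018]
wrist_force: [-0.1, -0.7, 0.3]
width: -0.001
t 2.9667 pos [0.4813 0.0283 0.0513] F [-0.1 -0.7  0.3] w -0.0 q [ 0.01  0.11  2.18 -0.    0.85 -0.25]
axes y [0.967 0.253 0.   ] z [ 0.253 -0.967  0.   ] x [ 0. -0. -1.]
polar 194.75415085754267 0.10207409801538195
flip 0 dp cm [-0.07  0.01 -0.05] rot [ 0.003  0.    -0.   ]
flip 1 dp cm [-0.07  0.01 -0.05] rot [-3.139  0.     0.   ]
```

View pics/side3.png

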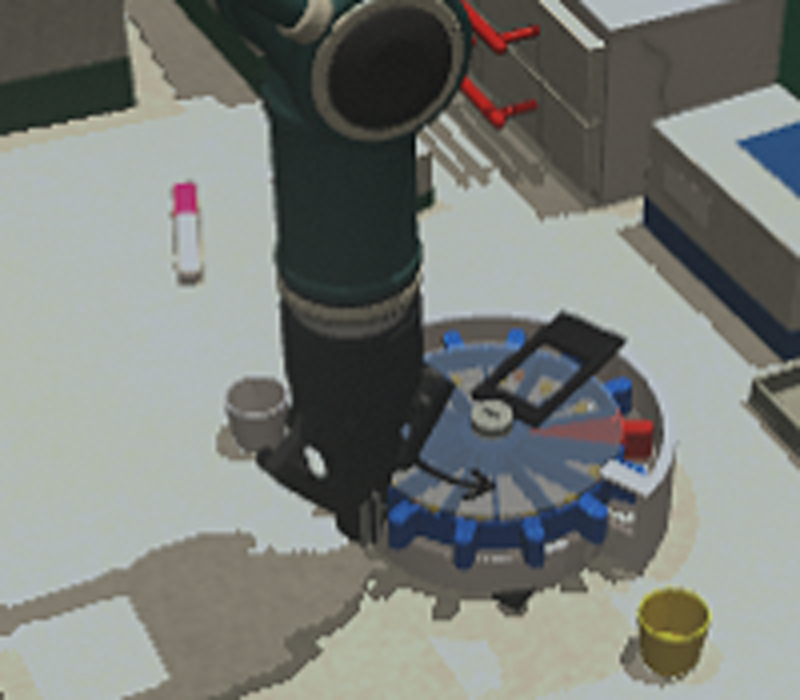

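```bash
python3 -m creep '[{"grip":0,"dp":[0,0.01,0.46],"rotation":[-0.045,0,0]},{"grip":0,"dp":[0,0.04,0.92],"rotation":[-0.09,0,0]},{"grip":0,"dp":[0,0.09,1.37],"rotation":[-0.135,0,0]},{"grip":0,"dp":[0,0.16,1.83],"rotation":[-0.18,0,0]},{"grip":0,"dp":[0,0.25,2.23],"rotation":[-0.22,0,0]}]'; python3 go.py 220.2 .102 .052;python3 - <<'E'
from h import *
p,d=bot.read_camera("side");zoom(p,150,90,350,265,4,"pics/side4.png")
E
```

```text
time: 3.43
tool_pos: [0.4878, 0.0072, 0.0508]
tcp_rot: [0.85, 1.4, -0.851]
wrist_force: [-1.5, 0.3, 0.8]
width: 0.002
t 3.4333 pos [0.4878 0.0072 0.0508] F [-1.5  0.3  0.8] w 0.0 q [-0.04  0.13  2.17  0.    0.85 -0.51]
axes y [ 0.888  0.46  -0.002] z [ 0.46  -0.888 -0.001] x [-0.002  0.    -1.   ]
polar 207.0444184952686 0.10350907370420191
flip 0 dp cm [-0.12  0.4   2.32] rot [-0.224 -0.001  0.002]
flip 1 dp cm [-0.12  0.4   2.32] rot [2.918e+00 2.000e-03 2.000e-03]
```

View pics/side4.png

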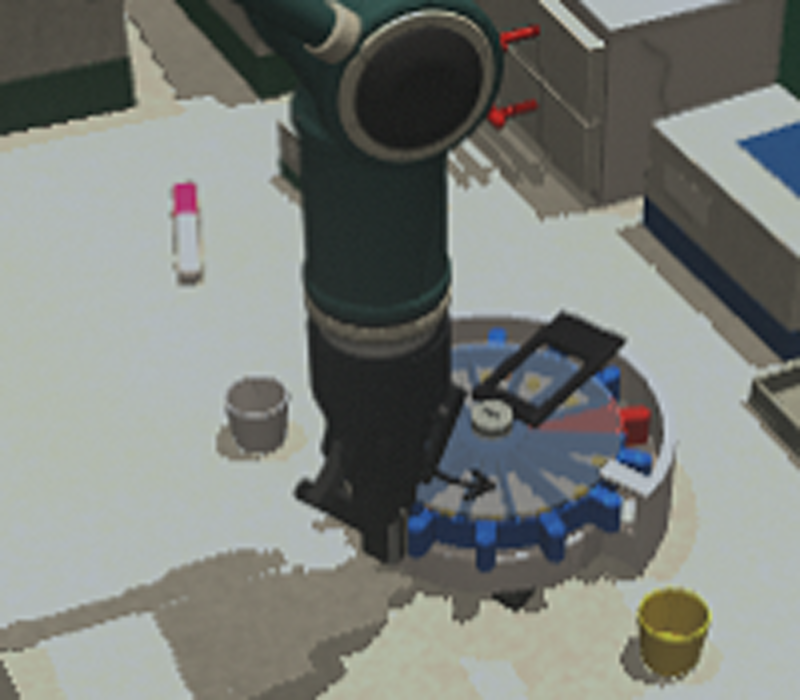

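The wheel is turning (red tooth now at about (635,425) in the zoom) and the dispenser has stayed put. Completing click 1.

```bash
python3 -m creep '[{"grip":0,"dp":[0,0.01,0.5],"rotation":[-0.05,0,0]},{"grip":0,"dp":[0,0.05,1.0],"rotation":[-0.1,0,0]},{"grip":0,"dp":[0,0.11,1.5],"rotation":[-0.15,0,0]},{"grip":0,"dp":[0,0.2,2.0],"rotation":[-0.2,0,0]},{"grip":0,"dp":[0,0.27,2.3],"rotation":[-0.225,0,0]}]';python3 -m creep '[{"grip":0,"dp":[0,0,0],"rotation":[0,0,0]},{"grip":0,"dp":[0,0,0],"rotation":[0,0,0]},{"grip":0,"dp":[0,0,0],"rotation":[0,0,0]},{"grip":0,"dp":[0,0,0],"rotation":[0,0,0]}]'; python3 go.py 220.2 .102 .052;python3 - <<'E'
from h import *
p,d=bot.read_camera("side");zoom(p,150,90,350,265,4,"pics/side5.png")
p,d=bot.read_camera("top");zoom(p,195,150,355,290,4,"pics/top5.png")
E
```

```text
time: 3.9
tool_pos: [0.5018, -0.0122, 0.0512]
tcp_rot: [0.678, 1.462, -0.679]
wrist_force: [0.4, 0.5, -0.2]
width: 0.003
time: 4.23
tool_pos: [0.5016, -0.0117, 0.0512]
tcp_rot: [0.68, 1.462, -0.68]
wrist_force: [-0.2, -0.2, -0.0]
width: 0.003
t 4.2333 pos [ 0.5016 -0.0117  0.0512] F [-0.2 -0.2 -0. ] w 0.0 q [-0.07  0.15  2.14  0.    0.85 -0.77]
axes y [ 0.765  0.645 -0.   ] z [ 0.645 -0.765 -0.   ] x [-0.  0. -1.]
polar 220.08432768181436 0.10252432374134726
flip 0 dp cm [-0.08  0.05  0.02] rot [-0.001 -0.     0.   ]
flip 1 dp cm [-0.08  0.05  0.02] rot [3.14 0.   0.  ]
```

View pics/side5.png

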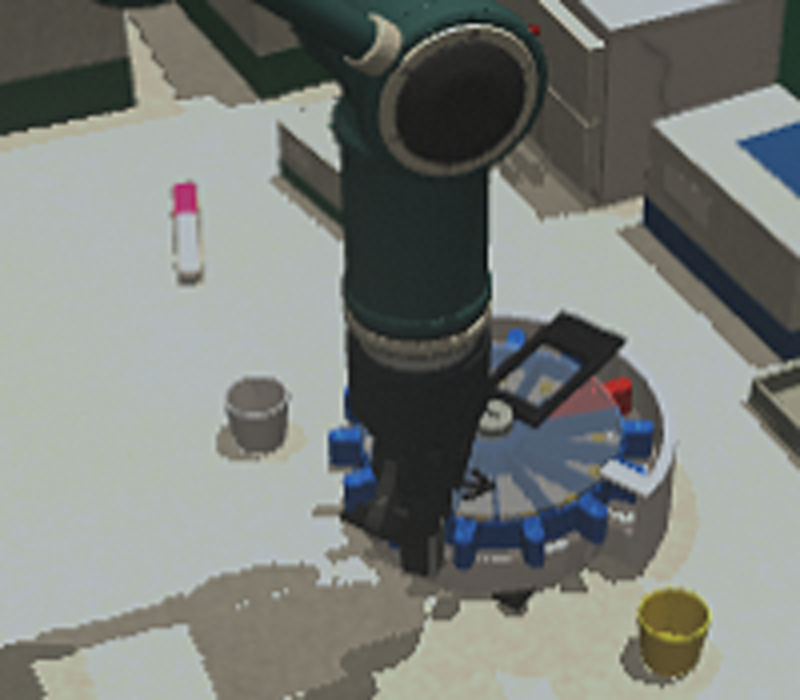

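View pics/top5.png

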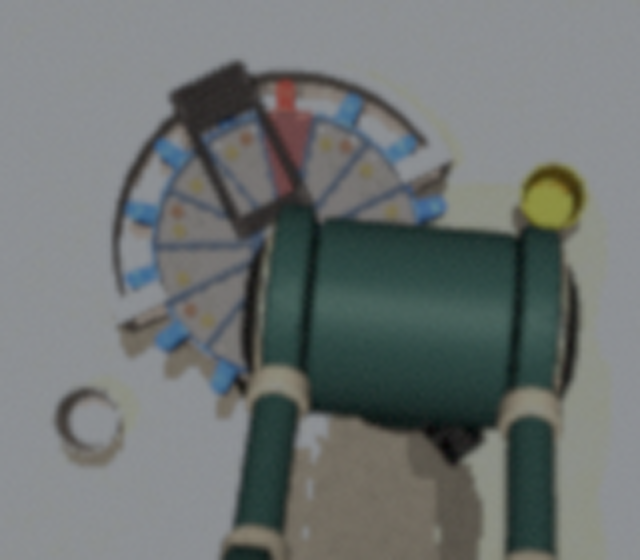

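Click 1 is settled: the red tooth sits at (285,95) in the top zoom, exactly where its neighbour was, and the force is near zero. Now click 2.

```bash
python3 -m creep '[{"grip":0,"dp":[0,0.01,0.46],"rotation":[-0.045,0,0]},{"grip":0,"dp":[0,0.04,0.92],"rotation":[-0.09,0,0]},{"grip":0,"dp":[0,0.09,1.37],"rotation":[-0.135,0,0]},{"grip":0,"dp":[0,0.16,1.83],"rotation":[-0.18,0,0]},{"grip":0,"dp":[0,0.25,2.23],"rotation":[-0.22,0,0]}]'; python3 go.py 245.9 .102 .052
```

```text
time: 4.75
tool_pos: [0.5165, -0.0272, 0.0506]
tcp_rot: [0.506, 1.514, -0.508]
wrist_force: [-3.5, -1.6, 0.0]
width: 0.001
t 4.75 pos [ 0.5165 -0.0272  0.0506] F [-3.5 -1.6  0. ] w 0.0 q [-0.1   0.18  2.11 -0.    0.86 -1.02]
axes y [ 0.603  0.798 -0.002] z [ 0.798 -0.603 -0.003] x [-0.004 -0.    -1.   ]
polar 232.07830152247467 0.10337434429324537
flip 0 dp cm [-0.14  0.4   2.44] rot [-0.227 -0.003  0.002]
flip 1 dp cm [-0.14  0.4   2.44] rot [2.915 0.003 0.005]
```

```bash
python3 -m creep '[{"grip":0,"dp":[0,0.01,0.5],"rotation":[-0.05,0,0]},{"grip":0,"dp":[0,0.05,1.0],"rotation":[-0.1,0,0]},{"grip":0,"dp":[0,0.11,1.5],"rotation":[-0.15,0,0]},{"grip":0,"dp":[0,0.2,2.0],"rotation":[-0.2,0,0]},{"grip":0,"dp":[0,0.27,2.3],"rotation":[-0.225,0,0]}]';python3 -m creep '[{"grip":0,"dp":[0,0,0],"rotation":[0,0,0]},{"grip":0,"dp":[0,0,0],"rotation":[0,0,0]},{"grip":0,"dp":[0,0,0],"rotation":[0,0,0]},{"grip":0,"dp":[0,0,0],"rotation":[0,0,0]},{"grip":0,"dp":[0,0,0],"rotation":[0,0,0]}]'; python3 go.py 245.9 .102 .052;python3 - <<'E'
from h import *
p,d=bot.read_camera("side");zoom(p,150,90,350,265,4,"pics/side6.png")
p,d=bot.read_camera("top");zoom(p,195,150,355,290,4,"pics/top6.png")
E
```

```text
time: 5.17
tool_pos: [0.5381, -0.0394, 0.051]
tcp_rot: [0.331, 1.546, -0.332]
wrist_force: [1.0, 0.9, -0.4]
width: -0.001
time: 5.58
tool_pos: [0.5379, -0.0389, 0.0513]
tcp_rot: [0.333, 1.545, -0.333]
wrist_force: [0.2, 0.2, -0.5]
width: 0.001
t 5.5833 pos [ 0.5379 -0.0389  0.0513] F [ 0.2  0.2 -0.5] w 0.0 q [-0.12  0.21  2.06  0.    0.87 -1.26]
axes y [ 0.412  0.911 -0.   ] z [ 0.911 -0.412 -0.   ] x [-0.  0. -1.]
polar 245.68635796090368 0.10226787741843567
flip 0 dp cm [-0.07  0.03  0.04] rot [-0.004 -0.     0.   ]
flip 1 dp cm [-0.07  0.03  0.04] rot [3.137 0.    0.   ]
```

View pics/side6.png

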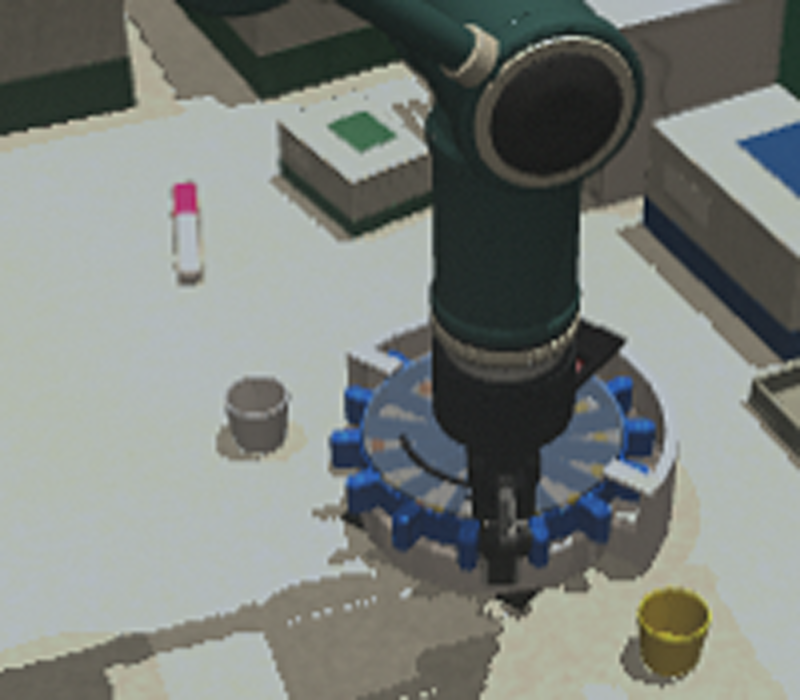

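View pics/top6.png

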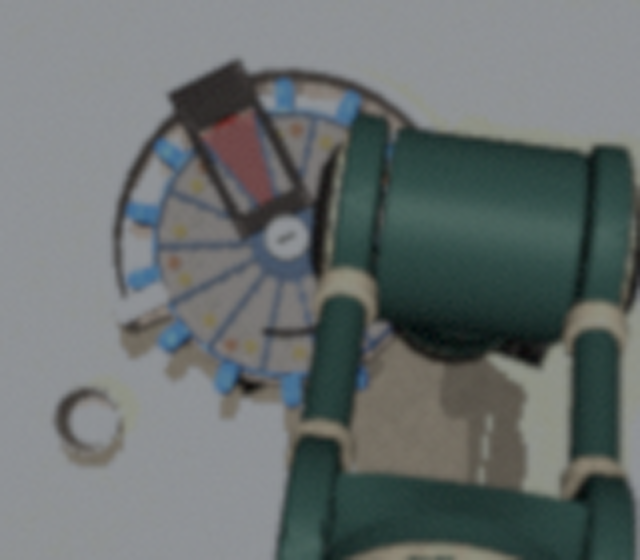

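The red dose is centred under the window and the force is near zero. Withdrawing straight out, then up.

```bash
python3 -m creep '[{"grip":0,"dp":[0,-0.6,0],"rotation":[0,0,0]},{"grip":0,"dp":[0,-1.5,0],"rotation":[0,0,0]},{"grip":0,"dp":[0,-2.7,0],"rotation":[0,0,0]},{"grip":0,"dp":[0,-4,0],"rotation":[0,0,0]},{"grip":0,"dp":[0,-4.5,0],"rotation":[0,0,0]}]';python3 -m creep '[{"grip":0,"dp":[-2,-0.5,0],"rotation":[0,0,0]},{"grip":0,"dp":[-5,-1,0],"rotation":[0,0,0]},{"grip":0,"dp":[-8,-2,0],"rotation":[0,0,0]},{"grip":0,"dp":[-11,-3,0],"rotation":[0,0,0]},{"grip":0,"dp":[-14,-4,0],"rotation":[0,0,0]}]';python3 -m creep '[{"grip":0,"dp":[-1,-3,-0.5],"rotation":[0,0,0]},{"grip":0,"dp":[-2,-6,-1],"rotation":[0,0,0]},{"grip":0,"dp":[-2,-9,-1.5],"rotation":[0,0,0]},{"grip":0,"dp":[-2,-12,-2],"rotation":[0,0,0]},{"grip":0,"dp":[-2,-15,-3],"rotation":[0,0,0]}]'; python3 -m creep '[{"grip":0,"dp":[0,0,0],"rotation":[0,0,0]},{"grip":0,"dp":[0,0,0],"rotation":[0,0,0]},{"grip":0,"dp":[0,0,0],"rotation":[0,0,0]}]'; python3 - <<'E'
from h import *
p,d=bot.read_camera("side");zoom(p,150,90,350,265,4,"pics/side7.png")
p,d=bot.read_camera("top");zoom(p,195,150,355,290,4,"pics/top7.png")
E
```

```text
time: 6.1
tool_pos: [0.5183, -0.082, 0.0511]
tcp_rot: [0.334, 1.546, -0.335]
wrist_force: [-0.0, -0.2, 0.0]
width: -0.001
time: 6.52
tool_pos: [0.5022, -0.1175, 0.1925]
tcp_rot: [0.334, 1.545, -0.334]
wrist_force: [-0.4, -0.5, -0.7]
width: -0.002
time: 6.93
tool_pos: [0.4132, -0.2427, 0.2119]
tcp_rot: [0.333, 1.543, -0.334]
wrist_force: [1.0, -0.5, 0.1]
width: 0.0
time: 7.18
tool_pos: [0.4137, -0.2411, 0.2113]
tcp_rot: [0.335, 1.544, -0.334]
wrist_force: [0.5, -0.1, -0.3]
width: 0.002
```

View pics/side7.png

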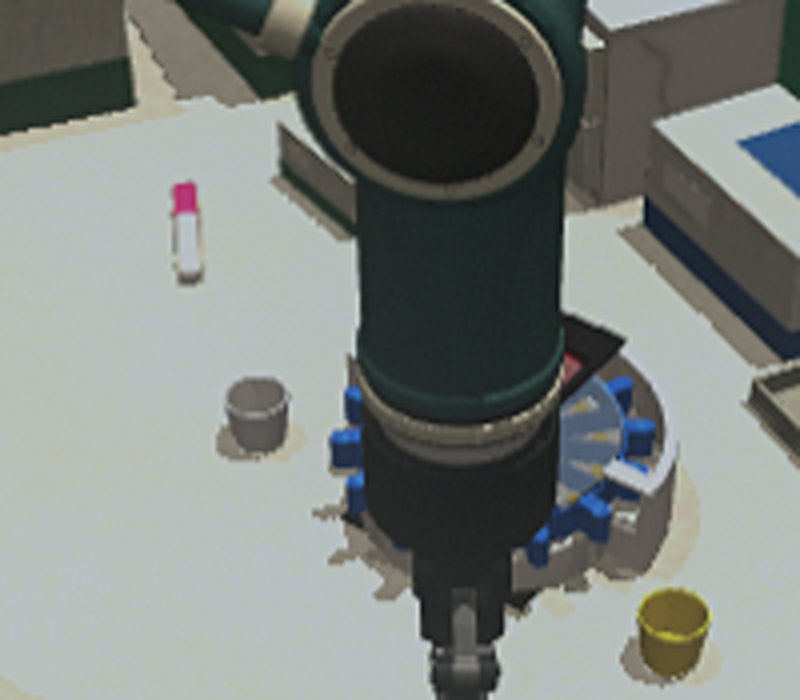

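View pics/top7.png

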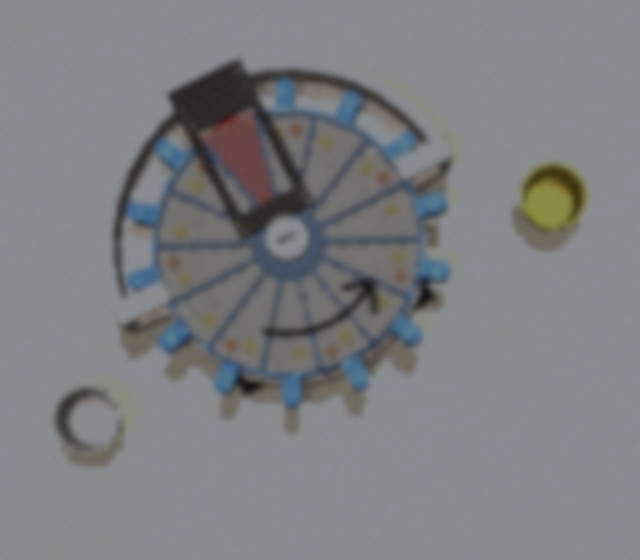

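```bash
python3 -c "
from workcell import bot
print(bot.finish_job())"
```

```text
the job is handed in; nothing more can be done
None
```

The red start dose is under the dose window. I pushed the blue wheel two clicks along the arrow with the closed fingertips, then backed the hand out and up. I handed the job in at about 7 s.

- **Start position:** the red dose was about 51° short of the window, which is two clicks (about -0.90 rad).
- **Pushing:** I kept the fingertip in one tooth gap and followed the wheel round. I paused after each click until the wrist force had dropped to 0.5 N or less. The highest wrist force I read was about 4 N.
- **Last pictures:** the final top view shows the red cup in the middle of the window. The dispenser and both medicine cups look the same as at the start, judged by eye. The hand is about 0.3 m away and touching nothing.
- **Not checked:** I did not measure the final wheel angle, and I did not look again at the tablet bottle, tape roll or dressing carton. The arm did not go near the bottle or tape, and it passed only high above the counter elsewhere.

No check failed or disagreed.

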